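Swap the burnt relay in the kiln control panel

TASK

Pull the burnt dark relay with the red top out of the kiln control panel and put it in the orange scrap tray, then plug the new white relay from the bench into the emptied socket the right way round (yellow stripes on the same side) until it sits fully home. Last of all, throw the red main switch fully over, away from its starting side. Leave the healthy relay plugged in, and do not knock the pots on the bench about.

Things in the scene. Friction and masses are not known exactly. Their poses are not given: they have to be found in the camera images.
- panel: the kiln's grey control panel lying open on the bench, fixed: a flat box 160 mm (x) by 300 mm (y) by 50 mm high with two relay sockets and the main switch on top. Origin: centre of its underside; z up. Sockets at y = +100 and +10 mm, switch at y = -95 mm, all at x = 0
- old_relay: the burnt relay, almost black with a red top, about 90 g, plugged into one of the two sockets: a block 40 mm (x) by 34 mm (y) by 54 mm tall over two brass blades 14 mm long. Origin: on its centre line, level with the blade tips, so the body spans z 14 to 68 mm; z points up. A yellow stripe on its top marks its -x edge
- old_relay_mid (a point): the middle of the burnt relay, 41 mm above its origin
- good_relay: the healthy relay, white with a blue top, plugged into the other socket; must stay there: same shape and axes as the burnt one
- new_relay: the new relay, white with a blue top, about 90 g, standing on its blades on the bench beside the panel. Shape and axes as the burnt one. All relays have a wide blade (8 mm in x, 22 mm in y) centred at x = -8 mm, on the yellow stripe's side, and a narrow one (8 by 10 mm) at x = +9 mm
- socket_a (a point): a relay socket: black block 60 by 56 mm on the panel. Point: centre of its top face, 74 mm above the table; axes as the panel's. Wide slot (10 by 24 mm) at x = -8 mm, where a yellow stripe marks the edge, narrow slot (10 by 12 mm) at x = +9 mm: 1 mm play round each blade, 18 mm deep, 2 mm chamfers
- socket_b (a point): the second socket, just like socket_a, 90 mm from it, nearer the switch. In either, a seated relay's body rests on the top face, its origin 14 mm below the point, its axes matching the socket's; turned half round it does not go in. Only the slots hold it: it lifts straight out without effort
- scrap_tray: an open orange plastic tray, fixed, 170 mm (x) by 140 mm (y) outside, 45 mm high, walls and floor 5 mm. Origin: centre of its underside; z up
- main_switch (a joint): angle of the red main-switch lever in rad, 0 to 1.0; near 0 (off) it leans to the panel's -x side, at 1.0 (on) to its +x side. It swings in the panel's x-z plane, takes a light push and stays where it is left
- main_switch_tip (a point): the centre of the 26 mm red ball at the end of the switch lever, 70 mm from the lever's pivot; the pivot lies 72 mm above the table at panel x = 0, y = -95 mm; the lever stands 0.5 rad to the -x side of upright at joint 0 and 0.5 rad to the +x side at joint 1.0
- mug: bystander: blue cup, 70 mm across, 85 mm high; origin under its centre
- bowl: bystander: white bowl, 84 mm across, 40 mm high; origin under its centre
- jar: bystander: blue glaze jar with white lid and label, 60 mm across, 75 mm high; origin under its centre
- vase: bystander: terracotta vase, 72 mm across, 110 mm high; origin under its centre

How it is judged:
By the outcome, as a careful person would: the job done as asked, in the order asked, and still so for the second after the job is handed in, with the robot touching nothing.
It also fails if it takes over 72 s, if anything falls off the work surface, if the arm or the gripper's body presses on something with over 40 N, if the wrist force passes 120 N, or if a joint passes its speed limit or range.

ROBOT

A 6-joint arm with a two-finger parallel gripper is mounted at the origin on the work surface. World frame = base frame: x ahead of the robot, y to its left, z up, the work surface at z = 0. Lengths are in m, angles in degrees, forces in N, time in s.
With the tool pointing down it reaches from about 0.275 to 0.75 m from the base axis. Payload 10.2 kg.
Tool frame: the origin (TCP) lies between the finger pads; the fingertips stand env.tips_ahead ahead of it and the grasp point (between the pads) lies 3 mm ahead of it (env.tips_ahead is the distance from the TCP to the fingertips, in m); z points along the fingers, y is the line along which they close (so a half turn about z gives the same grasp; the last joint's range is limited). The gripper opens to 88 mm and grips with 3 to 60 N. Pads are 18 mm wide; open, the fingers measure 123 mm over their backs; the gripper's body (75 mm by 187 mm) begins 45 mm behind the grasp point.
Start: joints at [-88.201, 17.928, 85.812, -0, 76.261, -12.8], TCP at [0.132, -0.508, 0.261] pointing down, gripper open.
Joint ranges: [-168.41, 168.41], [-55.51, 124.54], [10.69, 146.95], [-70.63, 250.63], [1, 178], [-165.06, 165.06]. Speed limits (degrees/s): [136.94, 136.94, 172.46, 180, 180, 180].

INTERFACE

Orientations are given as a 3x3 rotation matrix whose columns are the frame's x, y, z axes.
In Python, from plant import readout, optics, env gives the robot as it stands. The module is installed in compiled form; this text tells all that it offers.
- The arm moves only by the tool arm_command, never from a script. Its argument "deltas" is a list of rows, each a list of 3 entries, a list of its own where there are three numbers: the turn, a rotation vector about the tool's x, y, z as a fraction of full scale, then the shift along the tool's x, y, z as a fraction of full scale, then the finger opening in mm, from 0 to 88.1. In form: [[[wx, wy, wz], [dx, dy, dz], gripper], ...]. A call has 1 to 5 rows; each row is the pose to reach, as a shift and turn from the pose commanded when the call began, along the tool's axes at that moment; what a row does not reach only later rows make up. Full scale, the value 1, is 0.15 m for a shift and 0.5 rad for a turn. A row lasts 1/12 s, in which the tool goes at most 41.7 mm and 7.16 degrees, less where a joint would pass 70% of its speed; a pose out of reach is approached as far as the arm can. A call with a number of a shift or a turn outside -1 to 1 is refused whole. A call with a gripper value outside its range is refused whole. The fingers move at their own pace and stop on an object; the grip force is fixed at half the most. Time passes only in rows, so rows that repeat a pose let the fingers close. It gives the time, the measured TCP pose, the force, the opening and the grip force at its end, in the units of the state.
- readout.get_state(): the state, without advancing time (a new reading comes with each control period).
- optics.camera(name): name is "scene" or "top" or "wrist"; returns a dict with "pixels" (384x512x3 uint8, red, green, blue), "z_map" (384x512 float32, m along the optical axis (not along the pixel's ray), 0 where there is no reading), "vertical_fov" (degrees; the focal length in pixels is half the picture's height over the tangent of half this angle, whatever the lens; pixels are square), "cx", "cy" (the principal point, pixels), "R" (3x3) and "t" (3): a world point X has camera coordinates R X + t. Camera axes: x right, y down, z forward; pixel columns grow to the right and rows downward; lengths in m; the calibration is good to about 2 mm. A picture is of the moment at which its call begins.
- env.sign_off(): hands the job in; it is judged then, once.
The state is a dict: "time_s": time; "joint_pos": joint angles; "dq": joint speeds; "joint_efforts": joint torques, N m; "ee_pos": TCP position; "tcp_rot": TCP orientation; "contact_force": force on the tool from outside, world axes, zero at the start; "wrist_torque": the same for the moment, N m; "gripper_width": finger opening in m; "grip_force": force on a finger pad.
Only numpy, scipy, OpenCV 4.12 (cv2) and the standard library are available. Lean on these libraries where they do the work, as an engineer would, in place of code of your own. Each camera call takes 0.05 s, during which the arm holds its last target. There are 200 camera calls.

## Working session

There is one attempt and no reset: what is moved stays moved. The work goes in short steps, Python scripts to look and compute and a tool call to move; the robot and the scene stay as the last step left them, time stands still between calls to the robot, and variables do not carry over. Pictures are saved under pics/ and viewed, at most 10 in all, crops included, and the job is handed in when it is done.

Besides the shell and the picture viewer there is one more tool, called after "Emit:" as a command line: name --argument value ..., lists and objects as JSON in quotes. arm_command: Moves the arm, as the interface text tells. Shift numbers are shares of 0.15 m and turn numbers shares of 0.5 rad, none past 1 either way. Its arguments: {"type":"object","properties":{"deltas":{"type":"array"}},"required":["deltas"]}

```bash
mkdir -p pics; cat > h.py <<'E'
import numpy as np, cv2
from plant import readout, optics, env
def cam(n):
    c=optics.camera(n); p=c['pixels']; h=p.shape[0]
    f=h/2/np.tan(np.radians(c['vertical_fov'])/2)
    z=c['z_map']; v,u=np.mgrid[:p.shape[0],:p.shape[1]]
    P=np.stack([(u-c['cx'])/f*z,(v-c['cy'])/f*z,z],-1)
    W=(P-np.array(c['t']))@np.array(c['R'])
    W[z==0]=np.nan
    return p,W,c
def save(p,n,s=1.5): cv2.imwrite('pics/'+n,cv2.resize(p[:,:,::-1],None,fx=s,fy=s))
E
python3 - <<'E'
from h import *
s=readout.get_state();print(s['ee_pos'],s['tcp_rot'],env.tips_ahead,s['time_s'])
for n in ['top','scene']:
    p,W,c=cam(n);save(p,n+'0.png');np.savez(n+'0',p=p,W=W);print(n,-np.array(c['R']).T@c['t'])
E
```

```text
[ 0.13229842 -0.50782514  0.26015752] [[ 9.67716834e-01  2.52039928e-01 -6.65252464e-05]
 [ 2.52039799e-01 -9.67715994e-01  1.30152110e-03]
 [ 2.63657740e-04 -1.27627089e-03 -9.99999151e-01]] 0.022 0.0
top [0.41758498 0.01795991 1.20065811]
scene [ 1.39616211 -0.83221223  0.89382986]
```

View pics/top0.png

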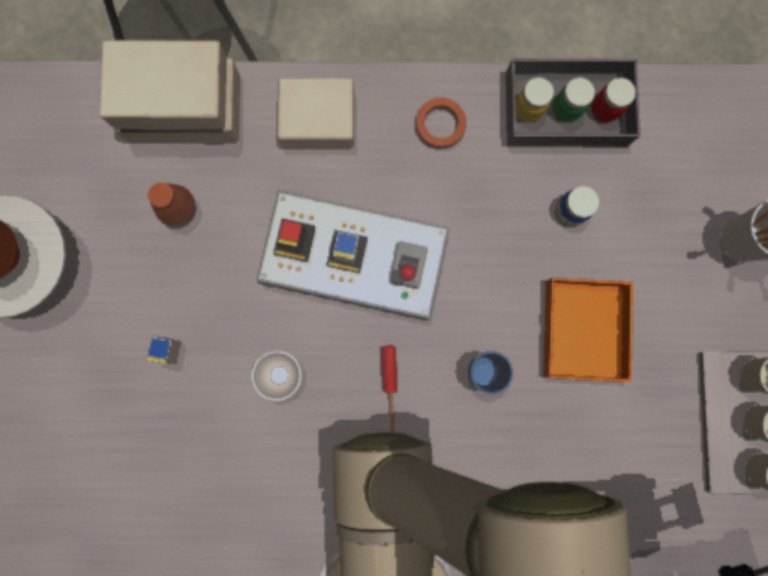

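View pics/scene0.png

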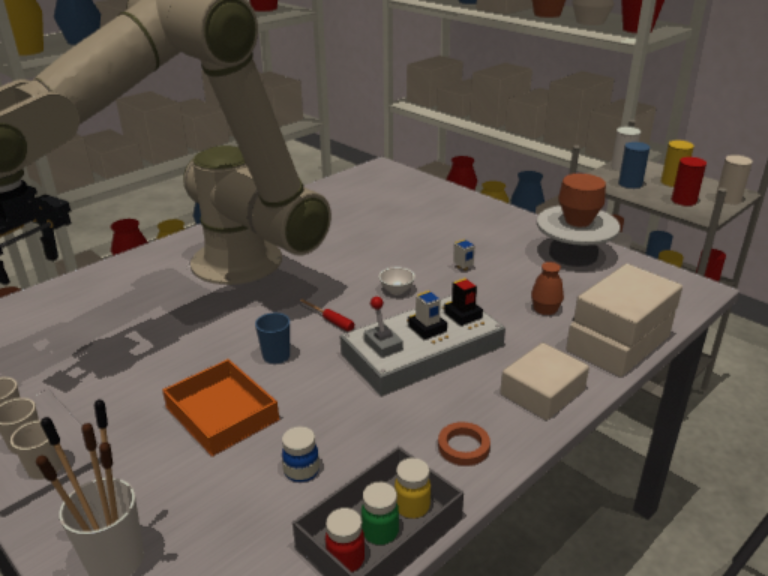

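The top view (up = +x, left = +y) shows the burnt red relay at (293,235), the good one at (347,245), the switch ball at (408,272), the new relay at (160,350) and the tray at (590,330). All yellow stripes are on the lower (-x) side.

```bash
cat > m.py <<'E'
from h import *
d=np.load('top0.npz');p=d['p'];W=d['W']
def blob(n,u0,u1,v0,v1,zlo,zhi,col=None):
    u0,u1,v0,v1=[int(x/1.5) for x in (u0,u1,v0,v1)]
    w=W[v0:v1,u0:u1].reshape(-1,3)
    m=(w[:,2]>zlo)&(w[:,2]<zhi)
    q=w[m]
    r=cv2.minAreaRect((q[:,:2]*1000).astype(np.float32))
    print(n,len(q),'z',np.median(q[:,2]).round(4),'mean',q[:,:2].mean(0).round(4),'rect',np.round(r[0],1),np.round(r[1],1),round(r[2],1))
blob('panel',230,470,170,340,.044,.056)
blob('old',260,330,205,275,.12,.136)
blob('good',320,380,215,280,.12,.136)
blob('sockA',255,325,210,275,.068,.08)
blob('sockB',325,375,220,280,.068,.08)
blob('ball',390,430,245,295,.115,.16)
blob('new',140,190,325,375,.06,.075)
blob('tray',530,650,265,395,.038,.052)
blob('mug',455,525,340,405,.07,.1)
blob('bowl',240,310,340,410,.03,.05)
blob('jar',550,610,180,230,.06,.09)
blob('vase',140,210,170,235,.09,.13)
# stripes (yellow)
hsv=cv2.cvtColor(p,cv2.COLOR_RGB2HSV)
ym=(hsv[...,0]>18)&(hsv[...,0]<35)&(hsv[...,1]>120)&(hsv[...,2]>90)
n,l,st,ce=cv2.connectedComponentsWithStats(ym.astype(np.uint8))
for i in range(1,n):
    if st[i,4]>5: print(ce[i]*1.5,st[i,4],np.nanmean(W[l==i],0).round(4))
E
python3 m.py
```

```text
panel 5532 z 0.0508 mean [0.5839 0.0536] rect [586.7  55.6] [300.  160.6] 77.3
old 249 z 0.1283 mean [0.6074 0.1525] rect [608.3 153.1] [34.  40.2] 78.1
good 244 z 0.1285 mean [0.588 0.065] rect [588.6  65.4] [34.1 40.4] 77.2
sockA 239 z 0.074 mean [0.6003 0.1478] rect [608.4 153.1] [56.6 60.5] 77.3
sockB 257 z 0.0735 mean [0.5821 0.0638] rect [588.6  65.4] [55.9 60.2] 77.4
ball 96 z 0.147 mean [ 0.5427 -0.0316] rect [542.9 -31.5] [23.1 23.6] 0.8
new 239 z 0.0685 mean [0.4256 0.3704] rect [425.9 371.2] [35.  39.3] 78.6
tray 545 z 0.0443 mean [ 0.4586 -0.3474] rect [ 457.8 -347.1] [141.9 170.2] 86.8
mug 199 z 0.0834 mean [ 0.3868 -0.1733] rect [ 387.4 -169.1] [67.8 68. ] 27.8
bowl 272 z 0.0377 mean [0.3826 0.1876] rect [383.8 183.6] [80.7 79.7] 89.5
jar 366 z 0.0745 mean [ 0.6703 -0.33  ] rect [ 671.3 -331.1] [52.2 51.8] 78.6
vase 253 z 0.1091 mean [0.6734 0.3625] rect [674.7 364.1] [39.6 39.4] 77.1
[538.625      109.70833333] 36 [ 0.8358 -0.2655  0.0596]
[286.828125 241.96875 ] 32 [0.5939 0.1563 0.1292]
[289.75609756 254.34146341] 41 [0.5823 0.1588 0.0746]
[342.10714286 254.14285714] 14 [0.5743 0.0693 0.1295]
[342.09375 265.6875 ] 32 [0.5632 0.072  0.074 ]
[156.075 359.4  ] 20 [0.4108 0.3739 0.0692]
```

```bash
cat > plan.py <<'E'
from h import *
import sys
from scipy.spatial.transform import Rotation as Ro
A=np.radians(-12.7)
C=np.array([.5867,.0556])
ex=np.array([np.cos(A),np.sin(A)]); ey=np.array([-ex[1],ex[0]])
def world(px,py): return C+px*ex+py*ey
def plan(*targets,yaw=-12.7):   # yaw = direction of tool y
    s=readout.get_state();p=np.array(s['ee_pos']);R=np.array(s['tcp_rot'])
    print('now',p.round(4),'t',s['time_s'],'w',s['gripper_width'],'F',np.round(s['contact_force'],1))
    y=np.array([np.cos(np.radians(yaw)),np.sin(np.radians(yaw)),0]);z=np.array([0,0,-1.])
    Rt=np.c_[np.cross(y,z),y,z]
    for T in targets:
        T=np.array(T,float)
        for i in range(12):
            rv=Ro.from_matrix(R.T@Rt).as_rotvec(); d=R.T@(T-p)
            if np.linalg.norm(d)<3e-4 and np.linalg.norm(rv)<2e-3: break
            a=min(1,.5/max(np.abs(rv).max(),1e-9)); b=min(1,.15/np.abs(d).max(),.2/np.linalg.norm(d))
            n=int(np.ceil(max(np.linalg.norm(d*b)/.0417,np.degrees(np.linalg.norm(rv*a))/7.16)))
            print('  rot',(rv*a/.5).round(3),'shift',(d*b/.15).round(3),'rows',n)
            R=R@Ro.from_rotvec(rv*a).as_matrix(); p=p+R@np.zeros(3)+ (R@Ro.from_rotvec(-rv*a).as_matrix())@(d*b)
        print(' at',T)
E
python3 - <<'E'
from plan import *
plan([.6084,.1531,.26],[.6084,.1531,.20])
E
```

```text
now [ 0.1323 -0.5079  0.2602] t 0.1 w 0.0881738657925316 F [ 0.6 -0.4 -0.4]
  rot [-0.001 -0.001 -1.   ] shift [ 1.    -0.828  0.001] rows 5
  rot [-0.001 -0.001 -1.   ] shift [ 1.    -0.194  0.001] rows 5
  rot [-0.    -0.    -0.189] shift [1.    0.318 0.   ] rows 4
  rot [ 0. -0.  0.] shift [1.    0.426 0.   ] rows 4
  rot [ 0. -0.  0.] shift [0.899 0.383 0.   ] rows 4
 at [0.6084 0.1531 0.26  ]
  rot [-0. -0.  0.] shift [-0.   0.   0.4] rows 2
 at [0.6084 0.1531 0.2   ]
```

Emit:
arm_command --deltas '[[[0,0,-1],[1,-0.828,0],88],[[0,0,-1],[1,-0.828,0],88],[[0,0,-1],[1,-0.828,0],88],[[0,0,-1],[1,-0.828,0],88],[[0,0,-1],[1,-0.828,0],88]]'

```text
time_s: 0.52
ee_pos: [0.2473, -0.3473, 0.2606]
tcp_rot: [[0.723, 0.691, 0.0], [0.691, -0.723, 0.001], [0.001, -0.001, -1.0]]
contact_force: [0.4, -0.3, -0.3]
gripper_width: 0.0881
grip_force: 0.0
```

Emit:
arm_command --deltas '[[[0,0,-1],[1,-0.194,0],88],[[0,0,-1],[1,-0.194,0],88],[[0,0,-1],[1,-0.194,0],88],[[0,0,-1],[1,-0.194,0],88],[[0,0,-1],[1,-0.194,0],88]]'

```text
time_s: 0.93
ee_pos: [0.3372, -0.2226, 0.2607]
tcp_rot: [[0.3, 0.954, 0.0], [0.954, -0.3, 0.001], [0.001, 0.0, -1.0]]
contact_force: [1.2, -0.7, -0.3]
gripper_width: 0.0881
grip_force: 0.0
```

Emit:
arm_command --deltas '[[[0,0,-0.189],[1,0.318,0],88],[[0,0,-0.189],[1,0.318,0],88],[[0,0,-0.189],[1,0.318,0],88],[[0,0,-0.189],[1,0.318,0],88],[[0,0,-0.189],[1,0.318,0],88]]'

```text
time_s: 1.35
ee_pos: [0.4292, -0.0951, 0.2605]
tcp_rot: [[0.216, 0.976, 0.0], [0.976, -0.216, 0.001], [0.001, 0.0, -1.0]]
contact_force: [0.1, -0.2, -0.7]
gripper_width: 0.0881
grip_force: 0.0
```

Emit:
arm_command --deltas '[[[0,0,0],[1,0.426,0],88],[[0,0,0],[1,0.426,0],88],[[0,0,0],[1,0.426,0],88],[[0,0,0],[1,0.426,0],88],[[0,0,0],[1,0.426,0],88]]'

```text
time_s: 1.77
ee_pos: [0.5247, 0.0371, 0.2599]
tcp_rot: [[0.217, 0.976, -0.0], [0.976, -0.217, 0.001], [0.001, -0.0, -1.0]]
contact_force: [0.9, -0.8, -0.4]
gripper_width: 0.088
grip_force: 0.0
```

```bash
python3 - <<'E'
from plan import *
plan([.6084,.1531,.20])
E
```

```text
now [0.5247 0.0371 0.2599] t 1.7667 w 0.08795554104817374 F [ 0.9 -0.8 -0.4]
  rot [-0.001 -0.002  0.006] shift [0.875 0.377 0.4  ] rows 4
 at [0.6084 0.1531 0.2   ]
```

Emit:
arm_command --deltas '[[[0,0,0.006],[0.875,0.377,0.4],88],[[0,0,0.006],[0.875,0.377,0.4],88],[[0,0,0.006],[0.875,0.377,0.4],88],[[0,0,0.006],[0.875,0.377,0.4],88],[[0,0,0.006],[0.875,0.377,0.4],88]]'

```text
time_s: 2.18
ee_pos: [0.6073, 0.1513, 0.1968]
tcp_rot: [[0.221, 0.975, -0.005], [0.975, -0.221, 0.0], [-0.001, -0.005, -1.0]]
contact_force: [-1.0, -0.3, 0.6]
gripper_width: 0.0879
grip_force: 0.0
```

```bash
cat > wr.py <<'E'
from plan import *
def top(zlo,zhi,c,r=.05,name=None):
    p,W,_=cam('wrist')
    if name: save(p,name)
    m=(W[...,2]>zlo)&(W[...,2]<zhi)&(np.hypot(W[...,0]-c[0],W[...,1]-c[1])<r)
    k,l,st,_=cv2.connectedComponentsWithStats(m.astype(np.uint8))
    i=1+st[1:,4].argmax(); q=W[l==i]
    R=cv2.minAreaRect((q[:,:2]*1000).astype(np.float32))
    print(len(q),np.median(q[:,2]).round(4),np.round(R[0],2),np.round(R[1],1),R[2])
    hsv=cv2.cvtColor(p,cv2.COLOR_RGB2HSV)
    y=(l==i)&(hsv[...,0]>18)&(hsv[...,0]<35)&(hsv[...,1]>120)&(hsv[...,2]>90)
    print('stripe',W[y].mean(0).round(4) if y.any() else None)
E
python3 - <<'E'
from wr import *
top(.122,.136,[.6084,.1531],name='w1.png')
top(.070,.078,[.6084,.1531])
plan([.6084,.1531,.113])
E
```

```text
3471 0.1293 [610.06 152.81] [33.8 40. ] 77.17292785644531
stripe [0.5951 0.1565 0.1297]
2213 0.0748 [609.94 152.3 ] [56.5 60.2] 77.38485717773438
stripe [0.5833 0.1586 0.0756]
now [0.6067 0.1485 0.1997] t 2.2833 w 0.08792970818932379 F [ 0.3 -0.9  0.1]
  rot [-0.004  0.002 -0.006] shift [0.033 0.005 0.578] rows 3
 at [0.6084 0.1531 0.113 ]
```

View pics/w1.png

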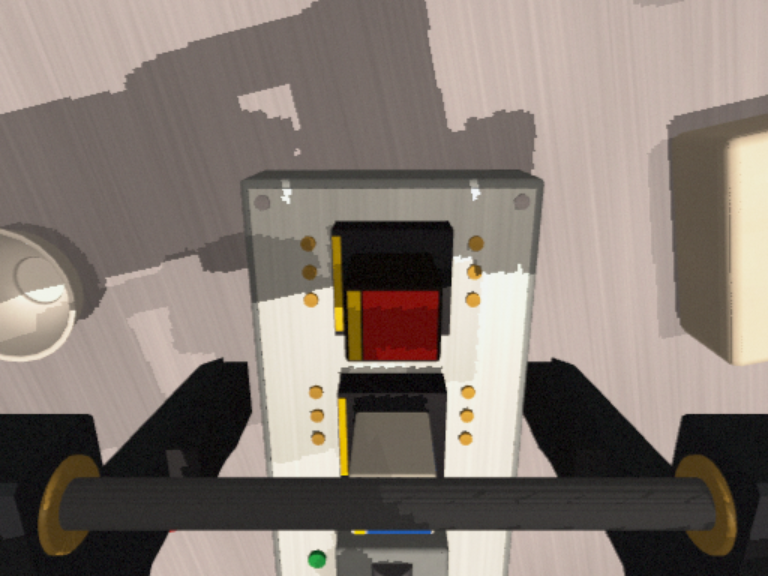

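The wrist view shows the burnt relay at (400,325) with its stripe on the left (-x) and the good relay at (395,440) below it. The two cameras agree to within 2 mm.

Emit:
arm_command --deltas '[[[-0.004,0.002,-0.006],[0.03,0.009,0],88],[[-0.004,0.002,-0.006],[0.03,0.009,0],88],[[-0.004,0.002,-0.006],[0.03,0.009,0.25],88],[[-0.004,0.002,-0.006],[0.03,0.009,0.25],88],[[-0.004,0.002,-0.006],[0.03,0.009,0.25],88]]'

```text
time_s: 2.7
ee_pos: [0.6084, 0.1528, 0.1629]
tcp_rot: [[0.221, 0.975, -0.001], [0.975, -0.221, 0.0], [0.0, -0.001, -1.0]]
contact_force: [-0.7, 0.5, 0.8]
gripper_width: 0.0881
grip_force: 0.0
```

```bash
python3 - <<'E'
from wr import *
top(.122,.136,[.6084,.1531])
plan([.6092,.1529,.113])
E
```

```text
4769 0.1293 [610.1  152.66] [34.3 40.1] 77.511962890625
stripe [0.595  0.1564 0.1297]
now [0.6091 0.1531 0.1644] t 2.75 w 0.08779317320771989 F [ 0.2 -0.5  0.8]
  rot [ 0.005 -0.002 -0.001] shift [-0.001 -0.     0.343] rows 2
 at [0.6092 0.1529 0.113 ]
```

Emit:
arm_command --deltas '[[[0,0,0],[0,0,0.17],88],[[0,0,0],[0,0,0.34],88],[[0,0,0],[0,0,0.34],88],[[0,0,0],[0,0,0.34],35],[[0,0,0],[0,0,0.34],35]]'

```text
time_s: 3.17
ee_pos: [0.6102, 0.1537, 0.1148]
tcp_rot: [[0.22, 0.976, 0.005], [0.976, -0.22, 0.001], [0.002, 0.005, -1.0]]
contact_force: [-0.2, -0.7, 0.8]
gripper_width: 0.0767
grip_force: 0.0
```

Emit:
arm_command --deltas '[[[0,0,0],[0,0,0],35],[[0,0,0],[0,0,0],35],[[0,0,0],[0,0,0],35],[[0,0,0],[0,0,0],35],[[0,0,0],[0,0,0],35]]'

```text
time_s: 3.58
ee_pos: [0.6092, 0.1537, 0.1125]
tcp_rot: [[0.22, 0.976, 0.003], [0.976, -0.22, 0.001], [0.001, 0.002, -1.0]]
contact_force: [1.2, -0.4, -0.8]
gripper_width: 0.0437
grip_force: 0.0
```

Emit:
arm_command --deltas '[[[0,0,0],[0,0,0],30],[[0,0,0],[0,0,0],30],[[0,0,0],[0,0,0],30]]'

```text
time_s: 3.83
ee_pos: [0.6093, 0.1537, 0.1124]
tcp_rot: [[0.22, 0.976, 0.002], [0.976, -0.22, 0.001], [0.001, 0.002, -1.0]]
contact_force: [-0.2, -0.5, 0.8]
gripper_width: 0.0398
grip_force: 30.0
```

Emit:
arm_command --deltas '[[[0,0,0],[0,0,-0.1],30],[[0,0,0],[0,0,-0.2],30],[[0,0,0],[0,0,-0.4],30],[[0,0,0],[0,0,-0.6],30],[[0,0,0],[0,0,-0.8],30]]'

```text
time_s: 4.25
ee_pos: [0.6086, 0.1536, 0.2332]
tcp_rot: [[0.22, 0.976, 0.001], [0.976, -0.22, 0.0], [0.001, 0.001, -1.0]]
contact_force: [0.1, -0.7, -0.1]
gripper_width: 0.04
grip_force: 30.0
```

```bash
python3 - <<'E'
from plan import *
plan([.4578,-.3471,.25],[.4578,-.3471,.105])
E
```

```text
now [0.6086 0.1536 0.2332] t 4.25 w 0.04001087329879931 F [ 0.1 -0.7 -0.1]
  rot [ 0.002 -0.001  0.   ] shift [-1.    -0.071 -0.033] rows 4
  rot [-0.  0.  0.] shift [-1.    -0.071 -0.032] rows 4
  rot [0. 0. 0.] shift [-1.    -0.071 -0.032] rows 4
  rot [ 0. -0.  0.] shift [-0.477 -0.034 -0.015] rows 2
 at [ 0.4578 -0.3471  0.25  ]
  rot [0. 0. 0.] shift [-0.    -0.     0.967] rows 4
 at [ 0.4578 -0.3471  0.105 ]
```

Emit:
arm_command --deltas '[[[0,0,0],[-1,-0.071,-0.033],30],[[0,0,0],[-1,-0.071,-0.033],30],[[0,0,0],[-1,-0.071,-0.033],30],[[0,0,0],[-1,-0.071,-0.033],30]]'

```text
time_s: 4.58
ee_pos: [0.5644, 0.0068, 0.237]
tcp_rot: [[0.221, 0.975, 0.002], [0.975, -0.221, -0.0], [0.0, 0.002, -1.0]]
contact_force: [1.1, -0.3, -0.9]
gripper_width: 0.04
grip_force: 30.0
```

Emit:
arm_command --deltas '[[[0,0,0],[-1,-0.071,-0.033],30],[[0,0,0],[-1,-0.071,-0.033],30],[[0,0,0],[-1,-0.071,-0.033],30],[[0,0,0],[-1,-0.071,-0.033],30]]'

```text
time_s: 4.92
ee_pos: [0.5209, -0.1375, 0.2418]
tcp_rot: [[0.222, 0.975, 0.002], [0.975, -0.222, -0.0], [0.0, 0.002, -1.0]]
contact_force: [0.0, -0.4, -0.5]
gripper_width: 0.0396
grip_force: 30.0
```

Emit:
arm_command --deltas '[[[0,0,0],[-1,-0.071,-0.033],30],[[0,0,0],[-1,-0.071,-0.033],30],[[0,0,0],[-1,-0.071,-0.033],30],[[0,0,0],[-1,-0.071,-0.033],30]]'

```text
time_s: 5.25
ee_pos: [0.4773, -0.2816, 0.2465]
tcp_rot: [[0.222, 0.975, 0.002], [0.975, -0.222, 0.0], [0.0, 0.002, -1.0]]
contact_force: [0.1, -0.4, -0.9]
gripper_width: 0.0397
grip_force: 30.0
```

Emit:
arm_command --deltas '[[[0,0,0],[-0.477,-0.034,0],30],[[0,0,0],[-0.477,-0.034,0],30],[[0,0,0],[-0.477,-0.034,0.2],30],[[0,0,0],[-0.477,-0.034,0.4],30],[[0,0,0],[-0.477,-0.034,0.6],30]]'

```text
time_s: 5.67
ee_pos: [0.4579, -0.3475, 0.1552]
tcp_rot: [[0.221, 0.975, 0.002], [0.975, -0.221, 0.0], [0.001, 0.002, -1.0]]
contact_force: [0.5, 0.3, -1.2]
gripper_width: 0.0399
grip_force: 30.0
```

```bash
python3 - <<'E'
from plan import *
plan([.4578,-.3471,.061])
E
```

```text
now [ 0.4579 -0.3475  0.1552] t 5.6667 w 0.0399352695246434 F [ 0.5  0.3 -1.2]
  rot [ 0.005 -0.002 -0.002] shift [ 0.002 -0.003  0.628] rows 3
 at [ 0.4578 -0.3471  0.061 ]
```

Emit:
arm_command --deltas '[[[0,0,0],[0,0,0.27],30],[[0,0,0],[0,0,0.5],30],[[0,0,0],[0,0,0.58],30],[[0,0,0],[0,0,0.61],30],[[0,0,0],[0,0,0.61],30]]'

```text
time_s: 6.08
ee_pos: [0.4587, -0.3472, 0.0653]
tcp_rot: [[0.22, 0.976, 0.002], [0.976, -0.22, 0.001], [0.001, 0.002, -1.0]]
contact_force: [0.2, -0.3, 0.2]
gripper_width: 0.0398
grip_force: 30.0
```

Emit:
arm_command --deltas '[[[0,0,0],[0,0,0],70],[[0,0,0],[0,0,0],70],[[0,0,0],[0,0,0],70],[[0,0,0],[0,0,0],70],[[0,0,0],[0,0,0],70]]'

```text
time_s: 6.5
ee_pos: [0.4587, -0.3472, 0.0657]
tcp_rot: [[0.22, 0.976, 0.003], [0.976, -0.22, -0.0], [0.0, 0.003, -1.0]]
contact_force: [0.0, -0.5, 0.3]
gripper_width: 0.0691
grip_force: 0.0
```

Emit:
arm_command --deltas '[[[0,0,0],[0,0,-0.15],70],[[0,0,0],[0,0,-0.4],70],[[0,0,0],[0,0,-0.67],70],[[0,0,0],[0,0,-0.95],70],[[0,0,0],[0,0,-1],70]]'

```text
time_s: 6.92
ee_pos: [0.4596, -0.3484, 0.2223]
tcp_rot: [[0.22, 0.976, 0.01], [0.976, -0.219, -0.008], [-0.006, 0.011, -1.0]]
contact_force: [-0.6, 0.9, 0.2]
gripper_width: 0.0702
grip_force: 0.0
```

```bash
python3 - <<'E'
from wr import *
top(.06,.09,[.4578,-.3471],r=.06)
plan([.43,0.0,.24],[.4259,.3712,.14],yaw=-12.)
E
```

```text
1986 0.0743 [ 460.07 -348.77] [33.6 40.8] 77.48863220214844
stripe [ 0.4445 -0.346   0.0746]
now [ 0.4593 -0.3482  0.2206] t 6.9667 w 0.07011494565756174 F [0.1 0.1 0.8]
  rot [ 0.019  0.009 -0.024] shift [ 1.    -0.315 -0.066] rows 4
  rot [0. 0. 0.] shift [ 1.    -0.302 -0.058] rows 4
  rot [-0.  0.  0.] shift [ 0.226 -0.068 -0.013] rows 1
 at [0.43 0.   0.24]
  rot [-0.  0.  0.] shift [ 1.    -0.224  0.276] rows 4
  rot [0. 0. 0.] shift [ 1.    -0.224  0.276] rows 4
  rot [0. 0. 0.] shift [ 0.415 -0.093  0.115] rows 2
 at [0.4259 0.3712 0.14  ]
```

Emit:
arm_command --deltas '[[[0,0,0],[1,-0.315,-0.066],80],[[0,0,0],[1,-0.315,-0.066],80],[[0,0,0],[1,-0.315,-0.066],80],[[0,0,0],[1,-0.315,-0.066],80]]'

```text
time_s: 7.3
ee_pos: [0.444, -0.1876, 0.2238]
tcp_rot: [[0.219, 0.976, 0.0], [0.976, -0.219, 0.002], [0.002, -0.0, -1.0]]
contact_force: [0.4, 0.3, -0.3]
gripper_width: 0.0798
grip_force: 0.0
```

Emit:
arm_command --deltas '[[[0,0,0],[1,-0.302,0],80],[[0,0,0],[1,-0.302,0],80],[[0,0,0],[1,-0.302,0],80],[[0,0,0],[1,-0.302,0],80]]'

```text
time_s: 7.63
ee_pos: [0.4326, -0.0313, 0.2239]
tcp_rot: [[0.219, 0.976, 0.0], [0.976, -0.219, 0.002], [0.002, 0.0, -1.0]]
contact_force: [0.7, -0.1, 0.3]
gripper_width: 0.0797
grip_force: 0.0
```

Emit:
arm_command --deltas '[[[0,0,0],[1,-0.22,0],80],[[0,0,0],[1,-0.22,0],80],[[0,0,0],[1,-0.22,0],80],[[0,0,0],[1,-0.22,0],80]]'

```text
time_s: 7.97
ee_pos: [0.4335, 0.1225, 0.224]
tcp_rot: [[0.218, 0.976, 0.001], [0.976, -0.218, 0.001], [0.001, 0.0, -1.0]]
contact_force: [0.8, -0.3, 0.9]
gripper_width: 0.0799
grip_force: 0.0
```

Emit:
arm_command --deltas '[[[0,0,0],[1,-0.22,0],80],[[0,0,0],[1,-0.22,0],80],[[0,0,0],[1,-0.22,0],80],[[0,0,0],[1,-0.22,0],80]]'

```text
time_s: 8.3
ee_pos: [0.4343, 0.2761, 0.2238]
tcp_rot: [[0.218, 0.976, 0.001], [0.976, -0.218, 0.0], [0.001, 0.0, -1.0]]
contact_force: [0.5, 0.2, 0.4]
gripper_width: 0.0801
grip_force: 0.0
```

```bash
python3 - <<'E'
from wr import *
top(.06,.075,[.4259,.3712])
plan([.4259,.3712,.12],yaw=-12.)
E
```

```text
2421 0.0693 [427.39 371.12] [34. 40.] 78.62737274169922
stripe [0.4124 0.3746 0.0696]
now [0.4341 0.2788 0.2237] t 8.35 w 0.08025840705670167 F [-2.7  1.2 -1.2]
  rot [ 0.    -0.004 -0.017] shift [ 0.588 -0.186  0.693] rows 4
 at [0.4259 0.3712 0.12  ]
```

```bash
python3 - <<'E'
from wr import *
plan([.4268,.3712,.12],[.4268,.3712,.0525],yaw=-11.4)
E
```

```text
now [0.4341 0.2788 0.2237] t 8.35 w 0.08025840705670167 F [-2.7  1.2 -1.2]
  rot [ 0.    -0.004 -0.038] shift [ 0.589 -0.18   0.693] rows 4
 at [0.4268 0.3712 0.12  ]
  rot [ 0. -0.  0.] shift [-0.   -0.    0.45] rows 2
 at [0.4268 0.3712 0.0525]
```

Emit:
arm_command --deltas '[[[0,-0.004,-0.038],[0.589,-0.18,0],80],[[0,-0.004,-0.038],[0.589,-0.18,0.3],80],[[0,-0.004,-0.038],[0.589,-0.18,0.5],80],[[0,-0.004,-0.038],[0.589,-0.18,0.69],80],[[0,-0.004,-0.038],[0.589,-0.18,0.69],80]]'

```text
time_s: 8.77
ee_pos: [0.4249, 0.3643, 0.114]
tcp_rot: [[0.199, 0.98, -0.01], [0.98, -0.2, -0.008], [-0.01, -0.008, -1.0]]
contact_force: [-0.8, -0.4, 0.1]
gripper_width: 0.0801
grip_force: 0.0
```

```bash
python3 - <<'E'
from wr import *
top(.06,.075,[.4259,.3712])
plan([.4268,.3712,.0525],yaw=-11.4)
E
```

```text
4507 0.0693 [427.32 371.29] [34.8 40. ] 78.62360382080078
stripe [0.4124 0.3748 0.0697]
now [0.4267 0.3645 0.1182] t 8.8167 w 0.07993902717267792 F [ 0.4 -0.   0.3]
  rot [-0.009  0.013 -0.005] shift [ 0.047 -0.006  0.437] rows 2
 at [0.4268 0.3712 0.0525]
```

Emit:
arm_command --deltas '[[[0,0,0],[0,0,0],80],[[0,0,0],[0,0,0],80]]'

```text
time_s: 8.98
ee_pos: [0.4297, 0.3652, 0.124]
tcp_rot: [[0.202, 0.979, 0.005], [0.979, -0.202, 0.0], [0.001, 0.005, -1.0]]
contact_force: [0.1, 0.3, -0.1]
gripper_width: 0.08
grip_force: 0.0
```

```bash
python3 - <<'E'
from wr import *
plan([.4268,.3712,.0525],yaw=-11.4)
E
```

```text
now [0.4297 0.3652 0.124 ] t 8.9833 w 0.08004699701185158 F [ 0.1  0.3 -0.1]
  rot [ 0.009 -0.002 -0.009] shift [ 0.035 -0.029  0.476] rows 2
 at [0.4268 0.3712 0.0525]
```

Emit:
arm_command --deltas '[[[0,0,0],[0.036,-0.02,0],80],[[0,0,0],[0.036,-0.02,0.1],80],[[0,0,0],[0.036,-0.02,0.2],80],[[0,0,0],[0.036,-0.02,0.2],80],[[0,0,0],[0.036,-0.02,0.2],80]]'

```text
time_s: 9.4
ee_pos: [0.4271, 0.3713, 0.0927]
tcp_rot: [[0.201, 0.98, 0.002], [0.98, -0.201, -0.001], [-0.0, 0.003, -1.0]]
contact_force: [-0.7, -0.8, 0.7]
gripper_width: 0.08
grip_force: 0.0
```

```bash
python3 - <<'E'
from wr import *
plan([.4268,.3712,.0525],yaw=-11.4)
E
```

```text
now [0.4271 0.3713 0.0927] t 9.4 w 0.07997428817734367 F [-0.7 -0.8  0.7]
  rot [ 0.005  0.001 -0.008] shift [-0.001 -0.002  0.268] rows 1
 at [0.4268 0.3712 0.0525]
```

Emit:
arm_command --deltas '[[[0.004,0,-0.007],[0,0,0.1],80],[[0.004,0,-0.007],[0,0,0.2],80],[[0.004,0,-0.007],[0,0,0.265],80],[[0.004,0,-0.007],[0,0,0.265],80],[[0.004,0,-0.007],[0,0,0.265],30]]'

```text
time_s: 9.82
ee_pos: [0.4272, 0.3713, 0.0527]
tcp_rot: [[0.198, 0.98, 0.0], [0.98, -0.198, -0.001], [-0.001, 0.001, -1.0]]
contact_force: [-0.2, -0.7, -0.1]
gripper_width: 0.075
grip_force: 0.0
```

Emit:
arm_command --deltas '[[[0,0,0],[0,0,0],30],[[0,0,0],[0,0,0],30],[[0,0,0],[0,0,0],30],[[0,0,0],[0,0,0],30],[[0,0,0],[0,0,0],30]]'

```text
time_s: 10.23
ee_pos: [0.427, 0.3712, 0.0522]
tcp_rot: [[0.198, 0.98, 0.0], [0.98, -0.198, -0.001], [-0.001, 0.0, -1.0]]
contact_force: [0.9, -0.2, 0.5]
gripper_width: 0.0418
grip_force: 0.0
```

Emit:
arm_command --deltas '[[[0,0,0],[0,0,0],30],[[0,0,0],[0,0,0],30],[[0,0,0],[0,0,0],30],[[0,0,0],[0,0,0],30]]'

```text
time_s: 10.57
ee_pos: [0.427, 0.3712, 0.0522]
tcp_rot: [[0.198, 0.98, 0.0], [0.98, -0.198, -0.001], [-0.001, 0.0, -1.0]]
contact_force: [-0.6, -0.8, 3.4]
gripper_width: 0.0397
grip_force: 30.0
```

```bash
python3 - <<'E'
from wr import *
top(.06,.075,[.4259,.3712])
s=readout.get_state();print(s['grip_force'],s['tcp_rot'])
plan([.43,.37,.22],[.6092,.1529,.20])
E
```

```text
8744 0.0691 [428.22 375.37] [27.4 73.2] 78.77302551269531
stripe [0.4136 0.3803 0.0697]
30.000023525208235 [[ 1.97760090e-01  9.80250444e-01  1.16507006e-04]
 [ 9.80250128e-01 -1.97759927e-01 -8.35632463e-04]
 [-7.96088676e-04  2.79460759e-04 -9.99999644e-01]]
now [0.427  0.3712 0.0522] t 10.6167 w 0.039782924104862095 F [-0.4  0.5  3.6]
  rot [0.001 0.002 0.045] shift [-0.004  0.019 -1.   ] rows 4
  rot [ 0.  0. -0.] shift [-0.     0.002 -0.119] rows 1
 at [0.43 0.37 0.22]
  rot [ 0.  0. -0.] shift [-0.775  1.     0.09 ] rows 5
  rot [ 0.  0. -0.] shift [-0.375  0.484  0.043] rows 3
 at [0.6092 0.1529 0.2   ]
```

Emit:
arm_command --deltas '[[[0,0,0],[0,0,-0.1],30],[[0,0,0],[0,0,-0.3],30],[[0,0,0.045],[0,0,-0.57],30],[[0,0,0.045],[0,0,-0.85],30],[[0,0,0.045],[0,0,-1],30]]'

```text
time_s: 11.03
ee_pos: [0.4276, 0.3717, 0.2062]
tcp_rot: [[0.22, 0.976, 0.004], [0.976, -0.22, 0.001], [0.002, 0.004, -1.0]]
contact_force: [1.6, -0.3, 0.3]
gripper_width: 0.04
grip_force: 30.0
```

Emit:
arm_command --deltas '[[[0,0,0],[-0.775,1,0],30],[[0,0,0],[-0.775,1,0],30],[[0,0,0],[-0.775,1,0],30],[[0,0,0],[-0.775,1,0],30],[[0,0,0],[-0.775,1,0],30]]'

```text
time_s: 11.45
ee_pos: [0.5497, 0.2215, 0.2016]
tcp_rot: [[0.222, 0.975, -0.0], [0.975, -0.222, -0.002], [-0.002, 0.0, -1.0]]
contact_force: [0.2, 0.1, -0.2]
gripper_width: 0.0398
grip_force: 30.0
```

```bash
python3 - <<'E'
from wr import *
plan([.6091,.1527,.165],yaw=-12.7)
E
```

```text
now [0.5497 0.2215 0.2016] t 11.45 w 0.03983069197053564 F [ 0.2  0.1 -0.2]
  rot [ 0.     0.004 -0.005] shift [-0.359  0.488  0.245] rows 3
 at [0.6091 0.1527 0.165 ]
```

Emit:
arm_command --deltas '[[[0,0,0],[-0.18,0.25,0],30],[[0,0,0],[-0.359,0.488,0.1],30],[[0,0,0],[-0.359,0.488,0.22],30],[[0,0,0],[-0.359,0.488,0.22],30],[[0,0,0],[-0.359,0.488,0.22],30]]'

```text
time_s: 11.87
ee_pos: [0.6066, 0.1561, 0.1679]
tcp_rot: [[0.22, 0.975, -0.004], [0.975, -0.22, -0.001], [-0.002, -0.003, -1.0]]
contact_force: [-0.4, 0.9, 0.1]
gripper_width: 0.0397
grip_force: 30.0
```

Emit:
arm_command --deltas '[[[0,0,0],[0,0,0],30],[[0,0,0],[0,0,0],30],[[0,0,0],[0,0,0],30]]'

```text
time_s: 12.12
ee_pos: [0.6071, 0.1574, 0.1703]
tcp_rot: [[0.218, 0.976, 0.001], [0.976, -0.218, -0.001], [-0.001, 0.001, -1.0]]
contact_force: [0.3, 0.9, -0.9]
gripper_width: 0.0398
grip_force: 30.0
```

```bash
python3 - <<'E'
from wr import *
p,W,c=cam('wrist');save(p,'w2.png')
top(.070,.078,[.6084,.1531])
plan([.6091,.1527,.13],[.6091,.1527,.1125],yaw=-12.7)
E
```

```text
3647 0.0746 [610.54 154.71] [51.6 60.3] 77.12017059326172
stripe [0.5858 0.1693 0.0756]
now [0.6071 0.157  0.1699] t 12.2167 w 0.039734436523615344 F [ 0.2  0.1 -0.4]
  rot [0.002 0.001 0.002] shift [-0.025  0.019  0.266] rows 1
 at [0.6091 0.1527 0.13  ]
  rot [-0. -0.  0.] shift [-0.    -0.     0.117] rows 1
 at [0.6091 0.1527 0.1125]
```

View pics/w2.png

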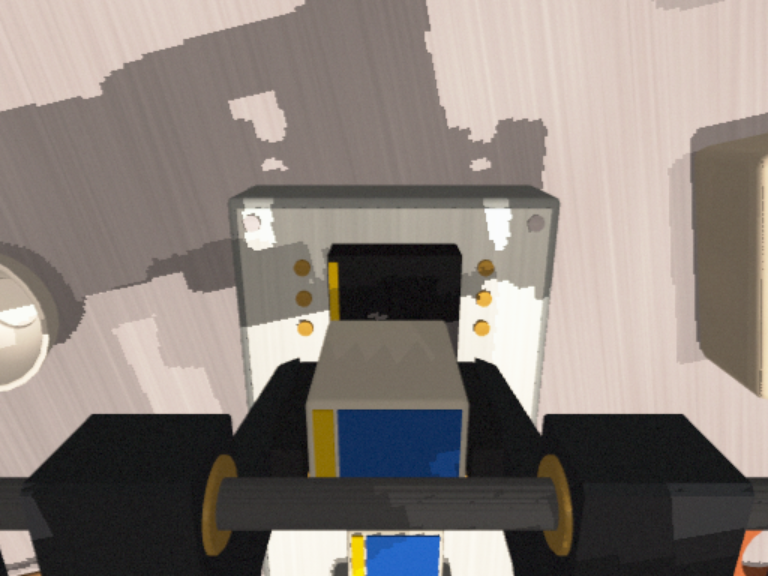

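The relay is held over the empty socket with its stripe on the left, like the socket's. Next I measure the relay and the socket in the same picture.

```bash
cat > rel.py <<'E'
from wr import *
def rel():
    p,W,c=cam('wrist'); s=readout.get_state(); T=np.array(s['ee_pos'])
    d=W[...,:2]-np.array([.6084,.1531]); px=d@ex*1000; py=d@ey*1000; z=W[...,2]
    t=T[2]+.0165   # relay top height about
    pc=lambda a:np.percentile(a,[1,50,99]).round(1)
    hsv=cv2.cvtColor(p,cv2.COLOR_RGB2HSV).astype(int)
    top=(abs(z-t)<.004)&(abs(px)<24)&(abs(py)<40)
    print('top z',np.median(z[top]).round(4),'px',pc(px[top]),'py max',np.percentile(py[top],99.5).round(1))
    f=(z>t-.05)&(z<t-.008)&(z>.085)&(abs(px)<12)&(py<40)&(py>0)
    for a in (.01,.025,.04):
        g=f&(abs(z-(t-a))<.003)
        if g.any(): print('face',a,np.median(py[g]).round(2), g.sum())
    k=(abs(z-.0748)<.002)&(abs(px)<40)&(abs(py)<40)
    print('socket px',pc(px[k&(py>20)&(py<26)]),'py max',np.percentile(py[k&(abs(px)<20)],99.5).round(1))
    print('tcp px,py',((T[:2]-[.6084,.1531])@ex*1000).round(2),((T[:2]-[.6084,.1531])@ey*1000).round(2),'z',T[2].round(4))
E
python3 -c "
from rel import *
rel()"
```

```text
top z 0.187 px [-22.2  -1.1  22.3] py max 21.1
face 0.01 20.62 384
face 0.025 20.61 351
face 0.04 20.61 255
socket px [-27.7   2.1  31.3] py max 27.6
tcp px,py -2.02 3.35 z 0.1697
```

Emit:
arm_command --deltas '[[[0,0,0],[-0.026,0.019,0],30],[[0,0,0],[-0.026,0.019,0.1],30],[[0,0,0],[-0.026,0.019,0.24],30],[[0,0,0],[-0.026,0.019,0.24],30],[[0,0,0],[-0.026,0.019,0.24],30]]'

```text
time_s: 12.68
ee_pos: [0.609, 0.1516, 0.1327]
tcp_rot: [[0.22, 0.976, -0.002], [0.976, -0.22, -0.001], [-0.002, -0.002, -1.0]]
contact_force: [-0.8, -0.3, 0.1]
gripper_width: 0.0398
grip_force: 30.0
```

```bash
python3 -c "
from rel import *
rel()
plan([.6091,.1527,.1125],yaw=-12.7)"
```

```text
top z 0.1499 px [-22.3   1.2  22.2] py max 16.2
face 0.01 15.79 394
face 0.025 15.73 356
face 0.04 15.73 259
socket px [-27.5   1.5  31. ] py max 27.7
tcp px,py 1.42 -1.16 z 0.1339
now [0.6095 0.1517 0.1339] t 12.7333 w 0.03975382167083374 F [ 0.  -0.2  0. ]
  rot [0.001 0.002 0.   ] shift [ 0.006 -0.004  0.142] rows 1
 at [0.6091 0.1527 0.1125]
```

Emit:
arm_command --deltas '[[[0,0,0],[0.007,-0.004,0],30],[[0,0,0],[0.007,-0.004,0.02],30],[[0,0,0],[0.007,-0.004,0.04],30],[[0,0,0],[0.007,-0.004,0.055],30],[[0,0,0],[0.007,-0.004,0.07],30]]'

```text
time_s: 13.15
ee_pos: [0.6089, 0.1529, 0.1225]
tcp_rot: [[0.22, 0.976, -0.0], [0.976, -0.22, -0.001], [-0.001, 0.0, -1.0]]
contact_force: [-0.3, 0.9, -0.0]
gripper_width: 0.0395
grip_force: 30.0
```

```bash
python3 -c "
from rel import *
rel()
plan([.6091,.1527,.1115],yaw=-12.7)"
```

```text
top z 0.1395 px [-22.2   0.7  22.1] py max 17.6
face 0.01 17.03 385
face 0.025 17.05 348
face 0.04 17.01 270
socket px [-27.6   1.2  31.1] py max 27.8
tcp px,py 0.33 -0.14 z 0.122
now [0.6087 0.1529 0.122 ] t 13.2 w 0.040122128723456725 F [ 1.2 -0.  -1.5]
  rot [-0.001  0.002  0.   ] shift [-0.001  0.003  0.07 ] rows 1
 at [0.6091 0.1527 0.1115]
```

Emit:
arm_command --deltas '[[[0,0,0],[0,0.001,0.02],30],[[0,0,0],[0,0.001,0.04],30],[[0,0,0],[0,0.001,0.06],30],[[0,0,0],[0,0.001,0.07],30],[[0,0,0],[0,0.001,0.072],30]]'

```text
time_s: 13.62
ee_pos: [0.609, 0.1529, 0.1122]
tcp_rot: [[0.22, 0.976, -0.0], [0.976, -0.22, -0.001], [-0.001, -0.0, -1.0]]
contact_force: [-3.2, -0.4, 5.9]
gripper_width: 0.0398
grip_force: 30.0
```

```bash
python3 -c "
from rel import *
rel()
plan([.6091,.1527,.1115],yaw=-12.7)"
```

```text
top z 0.1293 px [-22.2   0.9  22.3] py max 17.5
face 0.01 17.03 383
face 0.025 17.02 352
face 0.04 16.99 254
socket px [-27.5   1.8  31. ] py max 27.8
tcp px,py 0.64 -0.09 z 0.1122
now [0.609  0.1529 0.1122] t 13.6667 w 0.03949950221649372 F [-2.3 -1.   2.2]
  rot [0.    0.002 0.   ] shift [-0.001  0.001  0.005] rows 1
 at [0.6091 0.1527 0.1115]
```

Seated: the top reads 0.1293, the same as the old relay did. Release and lift.

Emit:
arm_command --deltas '[[[0,0,0],[0,0,0],75],[[0,0,0],[0,0,0],75],[[0,0,0],[0,0,0],75],[[0,0,0],[0,0,0],75],[[0,0,0],[0,0,0],75]]'

```text
time_s: 14.08
ee_pos: [0.609, 0.1529, 0.1117]
tcp_rot: [[0.22, 0.976, -0.0], [0.976, -0.22, -0.001], [-0.001, 0.0, -1.0]]
contact_force: [-0.8, 0.3, -1.7]
gripper_width: 0.0712
grip_force: 0.0
```

Emit:
arm_command --deltas '[[[0,0,0],[0,0,-0.1],75],[[0,0,0],[0,0,-0.3],75],[[0,0,0],[0,0,-0.5],75],[[0,0,0],[0,0,-0.65],75],[[0,0,0],[0,0,-0.65],75]]'

```text
time_s: 14.5
ee_pos: [0.6106, 0.1532, 0.2146]
tcp_rot: [[0.22, 0.976, 0.008], [0.976, -0.22, -0.0], [0.001, 0.008, -1.0]]
contact_force: [0.1, 0.4, 0.9]
gripper_width: 0.0749
grip_force: 0.0
```

```bash
python3 -c "
from wr import *
top(.122,.136,[.6084,.1531])
w=world(-.085,-.095);print(w)
plan([*w,.21],[*w,.155],yaw=-12.7)"
```

```text
2961 0.1293 [609.54 153.38] [33.7 40. ] 77.35330200195312
stripe [0.5946 0.1574 0.1296]
[ 0.48289417 -0.01838885]
now [0.6098 0.1531 0.2117] t 14.55 w 0.07475552367576074 F [-0.1  0.1 -1.2]
  rot [ 0.009 -0.001  0.   ] shift [-1.    -0.442  0.006] rows 4
  rot [0. 0. 0.] shift [-0.301 -0.133  0.003] rows 2
 at [ 0.48289417 -0.01838885  0.21      ]
  rot [0. 0. 0.] shift [-0.     0.     0.367] rows 2
 at [ 0.48289417 -0.01838885  0.155     ]
```

Emit:
arm_command --deltas '[[[0,0,0],[-1,-0.442,0],0],[[0,0,0],[-1,-0.442,0],0],[[0,0,0],[-1,-0.442,0],0],[[0,0,0],[-1,-0.442,0],0],[[0,0,0],[-1,-0.442,0],0]]'

```text
time_s: 14.97
ee_pos: [0.508, 0.0177, 0.2081]
tcp_rot: [[0.223, 0.975, -0.004], [0.975, -0.223, -0.001], [-0.002, -0.004, -1.0]]
contact_force: [-0.4, 0.8, -0.2]
gripper_width: 0.0435
grip_force: 0.0
```

Emit:
arm_command --deltas '[[[0,0,0],[-0.3,-0.133,0],0],[[0,0,0],[-0.3,-0.133,0],0],[[0,0,0],[-0.3,-0.133,0],0],[[0,0,0],[-0.3,-0.133,0],0],[[0,0,0],[-0.3,-0.133,0],0]]'

```text
time_s: 15.38
ee_pos: [0.4826, -0.0175, 0.2092]
tcp_rot: [[0.219, 0.976, -0.0], [0.976, -0.219, -0.001], [-0.001, -0.0, -1.0]]
contact_force: [-0.0, 0.6, 0.2]
gripper_width: 0.0102
grip_force: 0.0
```

```bash
python3 -c "
from wr import *
w=world(-.085,-.095)
plan([*w,.138],yaw=-12.7)"
```

```text
now [ 0.4826 -0.0175  0.2092] t 15.3833 w 0.01024759118844423 F [-0.   0.6  0.2]
  rot [-0.001  0.001  0.002] shift [-0.005  0.003  0.474] rows 2
 at [ 0.48289417 -0.01838885  0.138     ]
```

Emit:
arm_command --deltas '[[[0,0,0],[-0.005,0,0.2],0],[[0,0,0],[-0.005,0,0.4],0],[[0,0,0],[-0.005,0,0.474],0],[[0,0,0],[-0.005,0,0.474],0],[[0,0,0],[-0.005,0,0.474],0]]'

```text
time_s: 15.8
ee_pos: [0.4823, -0.0184, 0.1383]
tcp_rot: [[0.219, 0.976, -0.001], [0.976, -0.219, -0.001], [-0.001, -0.001, -1.0]]
contact_force: [0.2, -1.0, -0.4]
gripper_width: 0.0007
grip_force: 0.0
```

Emit:
arm_command --deltas '[[[0,0,0],[0,0.1,0],0],[[0,0,0],[0,0.2,0],0],[[0,0,0],[0,0.27,0],0],[[0,0,0],[0,0.34,0],0],[[0,0,0],[0,0.4,0],0]]'

```text
time_s: 16.22
ee_pos: [0.5418, -0.0321, 0.14]
tcp_rot: [[0.219, 0.976, 0.002], [0.976, -0.219, -0.002], [-0.001, 0.002, -1.0]]
contact_force: [-1.6, 0.4, 1.4]
gripper_width: 0.0003
grip_force: 0.6
```

Emit:
arm_command --deltas '[[[0,0,0],[0,0.04,0],0],[[0,0,0],[0,0.07,0],0],[[0,0,0],[0,0.1,0],0],[[0,0,0],[0,0.12,0],0],[[0,0,0],[0,0.14,0],0]]'

```text
time_s: 16.63
ee_pos: [0.561, -0.0368, 0.1386]
tcp_rot: [[0.22, 0.976, -0.0], [0.976, -0.22, -0.001], [-0.001, -0.0, -1.0]]
contact_force: [0.1, 1.2, 0.0]
gripper_width: 0.0004
grip_force: 0.4
```

```bash
cat > ball.py <<'E'
from plan import *
s=readout.get_state();T=np.array(s['ee_pos']);print('tcp px,py',((T[:2]-C)@ex).round(4),((T[:2]-C)@ey).round(4),'F',np.round(s['contact_force'],1))
for n in ('top','scene','wrist'):
    p,W,c=cam(n);h=cv2.cvtColor(p,cv2.COLOR_RGB2HSV)
    d=W[...,:2]-C;px=d@ex;py=d@ey
    m=((h[...,0]<8)|(h[...,0]>172))&(h[...,1]>130)&(abs(px)<.07)&(abs(py+.095)<.04)&(W[...,2]>.1)
    if m.sum()>5:
        q=np.c_[px[m],py[m],W[m][:,2]]
        g=np.c_[2*q,np.ones(len(q))];k=np.linalg.lstsq(g,(q**2).sum(1),rcond=None)[0]
        print(n,m.sum(),'mean',q.mean(0).round(4),'sphere',k[:3].round(4),'r',np.sqrt(k[3]+(k[:3]**2).sum()).round(4))
E
python3 ball.py
```

```text
tcp px,py -0.0047 -0.0958 F [0.1 1.2 0. ]
scene 40 mean [ 0.0299 -0.102   0.141 ] sphere [ 0.0272 -0.0973  0.1406] r 0.011
wrist 1095 mean [ 0.0226 -0.0852  0.1427] sphere [ 0.0138 -0.0608  0.1585] r 0.0318
```

Emit:
arm_command --deltas '[[[0,0,0],[0,0.012,0],0],[[0,0,0],[0,0.024,0],0],[[0,0,0],[0,0.034,0],0],[[0,0,0],[0,0.04,0],0],[[0,0,0],[0,0.046,0],0]]'

```text
time_s: 17.2
ee_pos: [0.5676, -0.0384, 0.1383]
tcp_rot: [[0.22, 0.976, -0.0], [0.976, -0.22, -0.001], [-0.001, -0.0, -1.0]]
contact_force: [-0.8, -0.6, 0.2]
gripper_width: 0.0002
grip_force: 0.4
```

```bash
python3 ball.py
```

```text
tcp px,py 0.0021 -0.0959 F [-0.8 -0.6  0.2]
scene 44 mean [ 0.0363 -0.1015  0.1388] sphere [ 0.0333 -0.0975  0.1384] r 0.0111
wrist 1235 mean [ 0.0289 -0.0856  0.141 ] sphere [ 0.0195 -0.0582  0.159 ] r 0.0354
```

Emit:
arm_command --deltas '[[[0,0,0],[0,0.007,0],0],[[0,0,0],[0,0.014,0],0],[[0,0,0],[0,0.014,0],0]]'

```text
time_s: 17.6
ee_pos: [0.5698, -0.0389, 0.1384]
tcp_rot: [[0.22, 0.976, -0.0], [0.976, -0.22, -0.001], [-0.001, 0.0, -1.0]]
contact_force: [-1.1, 0.3, 1.3]
gripper_width: 0.0003
grip_force: 0.2
```

```bash
python3 ball.py
```

```text
tcp px,py 0.0043 -0.0959 F [-1.1  0.3  1.3]
scene 45 mean [ 0.0377 -0.1014  0.1383] sphere [ 0.0341 -0.097   0.1359] r 0.0116
wrist 1284 mean [ 0.0311 -0.0858  0.1403] sphere [ 0.0224 -0.062   0.1601] r 0.0336
```

Emit:
arm_command --deltas '[[[0,0,0],[0,0.01,0],0],[[0,0,0],[0,0.015,0],0],[[0,0,0],[0,0.015,0],0]]'

```text
time_s: 18.0
ee_pos: [0.572, -0.0394, 0.1384]
tcp_rot: [[0.22, 0.976, -0.0], [0.976, -0.22, -0.001], [-0.001, -0.0, -1.0]]
contact_force: [-0.7, 0.9, -0.0]
gripper_width: 0.0005
grip_force: 0.2
```

Emit:
arm_command --deltas '[[[0,0,0],[0,0.008,0],0],[[0,0,0],[0,0.012,0],0],[[0,0,0],[0,0.012,0],0]]'

```text
time_s: 18.25
ee_pos: [0.5727, -0.0395, 0.1382]
tcp_rot: [[0.22, 0.976, -0.004], [0.976, -0.22, -0.0], [-0.001, -0.003, -1.0]]
contact_force: [-7.5, 2.3, 2.9]
gripper_width: 0.0004
grip_force: 3.9
```

```bash
python3 ball.py
```

```text
tcp px,py 0.0072 -0.0959 F [-7.5  2.3  2.9]
scene 45 mean [ 0.0409 -0.101   0.1367] sphere [ 0.0366 -0.0967  0.1349] r 0.0114
wrist 1317 mean [ 0.0337 -0.0858  0.1395] sphere [ 0.0253 -0.0557  0.162 ] r 0.0399
```

Stop reached: 7.5 N against the push, with the ball no longer moving. Back off, rise and check.

Emit:
arm_command --deltas '[[[0,0,0],[0,-0.1,0],0],[[0,0,0],[0,-0.25,0],0],[[0,0,0],[0,-0.35,0],0],[[0,0,0],[0,-0.35,-0.25],0],[[0,0,0],[0,-0.35,-0.5],0]]'

```text
time_s: 18.82
ee_pos: [0.5212, -0.0278, 0.2134]
tcp_rot: [[0.22, 0.976, -0.004], [0.976, -0.22, 0.0], [-0.001, -0.004, -1.0]]
contact_force: [0.8, -0.6, -0.0]
gripper_width: 0.0
grip_force: 0.0
```

Emit:
arm_command --deltas '[[[0,0,0],[-0.6,-0.6,-0.2],0],[[0,0,0],[-0.6,-0.6,-0.2],0],[[0,0,0],[-0.6,-0.6,-0.2],0],[[0,0,0],[-0.6,-0.6,-0.2],0],[[0,0,0],[-0.6,-0.6,-0.2],0]]'

```text
time_s: 19.23
ee_pos: [0.4142, -0.0972, 0.2446]
tcp_rot: [[0.222, 0.975, 0.002], [0.975, -0.222, -0.002], [-0.002, 0.003, -1.0]]
contact_force: [1.4, 0.2, -0.2]
gripper_width: 0.0003
grip_force: 0.0
```

```bash
python3 - <<'E'
import ball
from h import *
p,W,_=cam('top');np.savez('top0',p=p,W=W);p,W,_=cam('scene');save(p,'scene1.png')
import m
E
```

```text
tcp px,py -0.1346 -0.187 F [ 1.4  0.2 -0.2]
top 54 mean [ 0.0328 -0.0955  0.1442] sphere [ 0.0331 -0.0952  0.1416] r 0.0078
scene 58 mean [ 0.0416 -0.0989  0.1387] sphere [ 0.0386 -0.0971  0.1364] r 0.0103
wrist 430 mean [ 0.0244 -0.0971  0.1366] sphere [ 0.034  -0.0958  0.1347] r 0.0118
panel 5456 z 0.0506 mean [0.5836 0.0559] rect [586.5  55.7] [300.2 160.4] 77.4
old 249 z 0.1281 mean [0.6071 0.1531] rect [607.6 153.8] [34.7 39.7] 77.6
good 243 z 0.1284 mean [0.5882 0.0652] rect [588.8  65.1] [34.  39.8] 78.2
sockA 235 z 0.0738 mean [0.6006 0.1467] rect [608.3 153. ] [56.5 60.7] 77.6
sockB 254 z 0.0739 mean [0.5825 0.0632] rect [588.7  65.3] [56.1 61. ] 77.3
ball 19 z 0.1341 mean [ 0.5869 -0.0428] rect [586.3 -43.5] [14.   4.6] 85.8
new 0 z nan mean [nan nan] rect [0. 0.] [0. 0.] 0.0
tray 533 z 0.0443 mean [ 0.4627 -0.3533] rect [ 457.9 -346.6] [141.7 170. ] 86.7
mug 0 z nan mean [nan nan] rect [0. 0.] [0. 0.] 0.0
bowl 266 z 0.038 mean [0.3821 0.1867] rect [383.7 183.5] [80.8 79.7] 89.8
jar 370 z 0.0742 mean [ 0.6702 -0.3301] rect [ 671.9 -332. ] [51.7 52.6] 42.1
vase 250 z 0.1094 mean [0.6734 0.3624] rect [674.4 364. ] [39.3 39.7] 52.4
[521.04545455  97.09090909] 11 [ 0.8585 -0.2358  0.0588]
[538.42307692 109.73076923] 39 [ 0.8359 -0.2653  0.059 ]
[286.5  242.25] 18 [0.5934 0.1568 0.129 ]
[289.96153846 254.30769231] 39 [0.5823 0.158  0.0742]
[342.23076923 254.07692308] 13 [0.5744 0.0691 0.1293]
[342.62903226 265.93548387] 31 [0.5626 0.071  0.0751]
[595.72727273 337.22727273] 33 [ 0.4434 -0.3459  0.0743]
  return _methods._mean(a, axis=axis, dtype=dtype,
  ret = ret.dtype.type(ret / rcount)
m.py:9: RuntimeWarning: Mean of empty slice.
  print(n,len(q),'z',np.median(q[:,2]).round(4),'mean',q[:,:2].mean(0).round(4),'rect',np.round(r[0],1),np.round(r[1],1),round(r[2],1))
  ret = um.true_divide(
```

View pics/scene1.png

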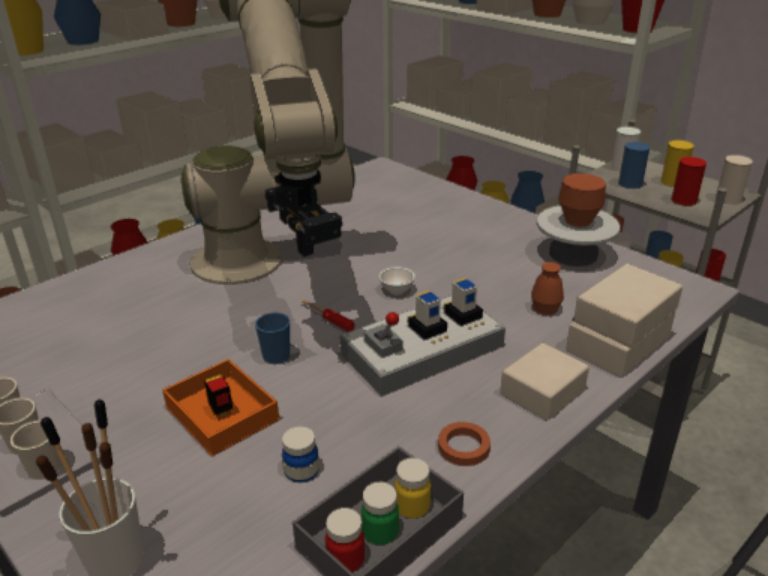

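The picture shows the burnt relay in the tray (218,395), the new relay seated at (463,300) beside the good one at (428,313), and the switch ball at (392,318) on the +x side. The mug is unmoved at (274,338).

```bash
python3 -c "
from plant import env
print(env.sign_off())"
```

```text
the job is handed in; nothing more can be done
None
```

The job is done and handed in at about 19 s of the 72 s: the burnt relay is in the scrap tray, the new relay is fully home in its socket with the stripes matching, the main switch is thrown over to its stop, and the healthy relay and pots are where they were; the judge's verdict was not shown.

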